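Shut and pin the tool crate

TASK

Close the lid of the wooden tool crate, then push the hasp's linch pin fully home through the eye on the lid, and then flip the pin's sprung wire ring right over so that it has snapped down round the pin's free end. Leave the loose tools and the offcut on the bench where they are.

Things in the scene. Friction and masses are not known exactly. Their poses are not given: they have to be found in the camera images.
- crate: Slatted pine crate, fixed to the bench, 220 (x) by 340 (y) by 120 mm high, its back to the robot; origin at the centre of its underside. x points from its front (hasp side, away from the robot) to its back (lid hinge, towards the robot), y along its front to the robot's right, z up. It carries all the parts below; their x and y are the crate's.
- lid_edge (a point): Middle of the lid's upper front edge; moves and tilts with the lid, axes parallel to the crate's when shut. Lid: wooden board 14 mm thick, 225 mm deep, 344 mm wide, about 0.6 kg, hinged at the crate's back rim (hinge line along y at x = +110, z = 120 mm from the crate's origin, board's underside). Starts 0.4 to 0.7 rad open, front raised. Shut, its top is 134 mm above the bench.
- lid_eye (a point): Centre of the hole of the steel eye that stands up in front of the lid's edge and moves with the lid; 16 mm thick along y, 30 mm wide, top 50 mm above the lid top. Lid shut, it lies at hasp_eye. The lid's stiff hinge keeps it wherever it is left; 2 to 8 N straight down on the board near its front edge closes it. Press clear of the eye, e.g. 60 to 120 mm towards -y.
- hasp_eye (a point): Fixed point on the pin's axis in the middle of the hasp, 30 mm in front of the crate's front face and 165 mm above the bench: where the eye of the shut lid sits between two fixed steel lugs, the near one (in which the pin waits) from y = +12 to +40 mm, the far one from -26 to -12 mm; lugs 26 mm wide, their tops 14 mm above the axis. Its axes are those of the crate.
- pin (a joint): Linch pin, 11 mm steel rod, level along y, sliding in the near (+y) lug: value = how far it is still drawn out towards +y (m), 0 = fully home (stop), 0.075 at most (it cannot come out); it starts 0.054 to 0.072. It slides with about 4 N of friction and stays where it is left. If it is pushed in before the lid is fully shut it stands in the eye's way and the lid cannot shut.
- pin_head (a point): Centre of the part of the pin's head that is free to push, on its outer (+y) face, 25 mm above the pin's axis; 55 mm from hasp_eye along y when the pin is home. The head is an upright steel plate 30 mm wide, 12 mm thick along y, reaching from 18 mm below to 42 mm above the axis. Pushing here towards -y slides the pin in.
- pin_tip (a point): Free end of the pin, on its axis, 94.5 mm from the outer face of the head.
- ring (a joint): Sprung wire ring on the pin's head, a U of 9 mm steel wire: 0 = thrown back, level, pointing out to +y (starts so); pi/2 = straight up; pi = flipped over, level, its bar in front of the pin's free end (stop). Its over-centre spring snaps it to the nearer end from either side of upright; lifting the bar from 0 takes about 2 N. If the pin is not home the bar lands on a lug or the eye.
- ring_hinge (a point): Hinge of the ring, on the pin's axis in the middle of the head, 6 mm inside its outer face; the hinge line is parallel to x.
- ring_bar (a point): Middle of the ring's cross bar, 9 mm thick, straight for 42 mm along x, 100 mm from the hinge: the place to pinch it. The ring's two legs run from it to the hinge, 29 mm to either side of the middle (49 mm clear between them).
- hammer: Loose hammer lying on the bench: a bystander. Origin at its middle, underside.
- wrench: Loose spanner lying on the bench: a bystander. Origin at its middle, underside.
- brush: Loose brush lying on the bench: a bystander. Origin at its middle, underside.
- offcut: Loose pine offcut, 160 x 70 x 30 mm, lying on the bench: a bystander. Origin at the centre of its underside.

How it is judged:
By the outcome, as a careful person would: the job done as asked, in the order asked, and still so for the second after the job is handed in, with the robot touching nothing.
It also fails if it takes over 64 s, if anything falls off the work surface, if the arm or the gripper's body presses on something with over 40 N, if the wrist force passes 120 N, or if a joint passes its speed limit or range.

ROBOT

A 6-joint arm with a two-finger parallel gripper is mounted at the origin on the work surface. World frame = base frame: x ahead of the robot, y to its left, z up, the work surface at z = 0. Lengths are in mm, angles in degrees, forces in N, time in s.
With the tool pointing down it reaches from about 300 to 850 mm from the base axis. Payload 4.2 kg.
Tool frame: the origin (TCP) lies at the very end of the fingers, on their centre line; the grasp point (between the pads) lies 19 mm behind it; z points along the fingers, y is the line along which they close (so a half turn about z gives the same grasp; the last joint's range is limited). The gripper opens to 91 mm and grips with 3 to 60 N. Pads are 32 mm wide; open, the fingers measure 118 mm over their backs; the gripper's body (76 mm by 178 mm) begins 60 mm behind the grasp point.
Start: joints at [64.859, 18.312, 89.639, -0, 72.044, -1.146], TCP at [233.836, 525.323, 213.976] pointing down, gripper open.
Joint ranges: [-177.97, 177.97], [-48.28, 115.42], [12.27, 149.76], [-77.06, 257.06], [2.81, 150.46], [-146.56, 146.56]. Speed limits (degrees/s): [147.25, 147.25, 180, 180, 180, 180].

INTERFACE

Orientations are given as [roll, pitch, yaw] about the fixed x, y, z axes, in that order (R = Rz(yaw) Ry(pitch) Rx(roll)).
In Python, from workcell import env, eyes gives the robot as it stands.
- The arm moves only by the tool send_rows, never from a script. Its argument "targets" is text: rows parted by semicolons, each of 7 numbers parted by spaces: the shift along the tool's x, y, z in m, then the turn, a rotation vector about the tool's x, y, z in degrees, then the opening in per cent of the stroke, from 0 (shut) to 100 (fully open). A call has 1 to 12 rows; each row is the pose to reach, as a shift and turn from the pose commanded when the call began, along the tool's axes at that moment; what a row does not reach only later rows make up. A row lasts 1/12 s, in which the tool goes at most 41.7 mm and 7.16 degrees, less where a joint would pass 70% of its speed; a pose out of reach is approached as far as the arm can. A call with a gripper value outside its range is refused whole. The fingers move at their own pace and stop on an object; "grip_force" is the grip in N (left out, the last holds). Time passes only in rows, so rows that repeat a pose let the fingers close. It gives the time, the measured TCP pose, the force, the opening and the grip force at its end, in the units of the state.
- env.state(): the state, without advancing time (a new reading comes with each control period).
- eyes.grab_frame(name): name is "side" or "top" or "wrist"; returns a dict with "image" (400x640x3 uint8, blue, green, red), "fovy" (degrees; the focal length in pixels is half the picture's height over the tangent of half this angle, whatever the lens; pixels are square), "cx", "cy" (the principal point, pixels), "eye" and "attitude" of the camera in the world. Camera axes: x right, y up, looking along -z (the intrinsics and any distortion apply to the point x, -y, -z); pixel columns grow to the right and rows downward; lengths in mm; the calibration is good to about 2 mm. A picture is of the moment at which its call begins. There is no depth.
- env.job_done(): hands the job in; it is judged then, once.
The state is a dict: "time_s": time; "qpos": joint angles; "qvel": joint speeds; "effort": joint torques, N m; "ee_pos": TCP position; "ee_rot": TCP orientation; "force": force on the tool from outside, world axes, zero at the start; "torque": the same for the moment, N m; "gripper_width": finger opening in mm; "gripper_force": force on a finger pad.
Only numpy, scipy, OpenCV 4.12 (cv2) and the standard library are available. Lean on these libraries where they do the work, as an engineer would, in place of code of your own. Each camera call takes 0.05 s, during which the arm holds its last target. There are 200 camera calls.

## Working session

There is one attempt and no reset: what is moved stays moved. The work goes in short steps, Python scripts to look and compute and a tool call to move; the robot and the scene stay as the last step left them, time stands still between calls to the robot, and variables do not carry over. Pictures are saved under pics/ and viewed, at most 10 in all, crops included, and the job is handed in when it is done.

Besides the shell and the picture viewer there is one more tool, called as name(argument=value, ...) on one line, values as JSON. send_rows: Moves the arm, as the interface text tells. Its arguments: {"type":"object","properties":{"targets":{"type":"string"},"grip_force":{"type":"number"}},"required":["targets"]}

```bash
mkdir -p pics; ls; python3 - <<'E'
from workcell import env, eyes
import cv2
for n in ("side","top"):
    f=eyes.grab_frame(n); cv2.imwrite(f"pics/{n}0.png",f["image"]); print(n,{k:v for k,v in f.items() if k!="image"})
print(env.state())
E
```

```text
pics
side {'fovy': 55.58167707761376, 'cx': 316.9579959931041, 'cy': 199.5305898581672, 'eye': array([ 477.94599834, -814.27862883,  922.17635952]), 'attitude': array([45.53836994, -0.70182166, -7.42501652])}
top {'fovy': 50.434804612055274, 'cx': 319.43168962834585, 'cy': 204.72812465583718, 'eye': array([ 489.05119254,    6.51606847, 1499.77885597]), 'attitude': array([  2.73846198,  -1.13959492, -89.9406596 ])}
{'time_s': 0.1, 'qpos': array([ 6.48579335e+01,  1.83481500e+01,  8.96978775e+01, -8.08285232e-04,
        7.20443185e+01, -1.14694928e+00]), 'qvel': array([-0.04251415, -0.09458529, -0.26813718,  0.06272918,  0.10764789,
       -0.12005455]), 'effort': array([ 1.19884386e-03, -4.13332736e+01, -2.32511401e+01,  7.29747419e-02,
        4.22488467e-02, -2.49164469e-05]), 'ee_pos': array([233.65430278, 524.90354846, 213.21305784]), 'ee_rot': array([-1.79909657e+02, -1.04005910e-03,  1.56005132e+02]), 'force': array([-0.37805878, -0.04388416,  0.03778822]), 'torque': array([ 0.03931214,  0.02838628, -0.00703059]), 'gripper_force': 0.0, 'gripper_width': 91.21559166592137}
```

View pics/side0.png

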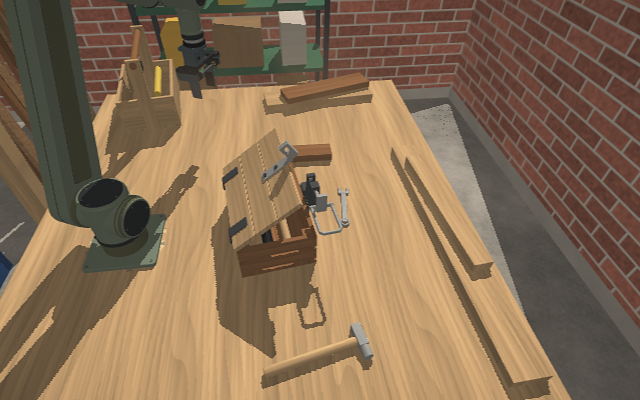

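View pics/top0.png

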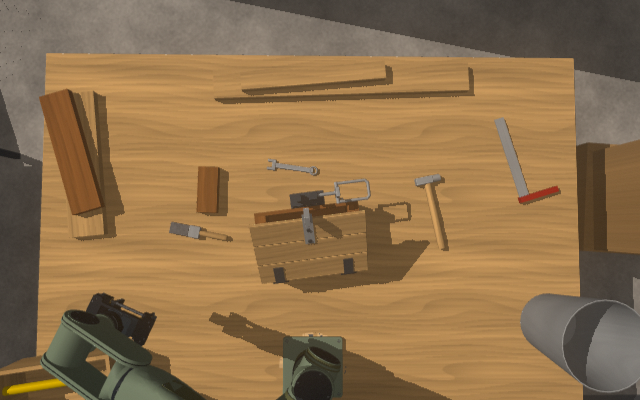

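The side view shows the crate at about (270,205), its lid part open, with the ring at about (328,218). The top view shows the crate at about (310,245) and the ring bar at about (368,188), so crate +y runs to the right (world -y), turned slightly. I'll zoom in on both.

```bash
cat > h.py <<'E'
import numpy as np, cv2
from scipy.spatial.transform import Rotation as R
from workcell import env, eyes
def save(f,n):
    import pickle; pickle.dump(f,open(f"pics/{n}.pkl","wb"))
def load(n):
    import pickle; return pickle.load(open(f"pics/{n}.pkl","rb"))
def ray(f,p):
    F=200/np.tan(np.radians(f["fovy"]/2))
    d=np.array([(p[0]-f["cx"])/F,-(p[1]-f["cy"])/F,-1])
    return f["eye"],R.from_euler("xyz",f["attitude"],degrees=True).apply(d)
def onz(f,p,z):
    e,d=ray(f,p); return e+d*(z-e[2])/d[2]
def proj(f,P):
    F=200/np.tan(np.radians(f["fovy"]/2))
    c=R.from_euler("xyz",f["attitude"],degrees=True).inv().apply(np.asarray(P,float)-f["eye"])
    c=np.atleast_2d(c)
    return np.c_[f["cx"]+F*c[:,0]/-c[:,2], f["cy"]-F*c[:,1]/-c[:,2]]
def tri(f,p,g,q):
    a,d=ray(f,p);b,e=ray(g,q);d=d/np.linalg.norm(d);e=e/np.linalg.norm(e)
    s=np.linalg.lstsq(np.c_[d,-e],b-a,rcond=None)[0]
    return (a+s[0]*d+b+s[1]*e)/2, np.linalg.norm(a+s[0]*d-b-s[1]*e)
E
python3 - <<'E'
from h import *
ims=[]
for n,(x,y,w,h) in {"top":(245,155,135,135),"side":(215,125,140,155)}.items():
    f=eyes.grab_frame(n); save(f,n+"1")
    ims.append(cv2.resize(f["image"][y:y+h,x:x+w],(400*w//135,400*h//135) if n=="top" else (560*140//155*400//506,400),interpolation=cv2.INTER_CUBIC))
    print(n,ims[-1].shape, 'scale',ims[-1].shape[1]/w)
cv2.imwrite("pics/z1.png",np.hstack(ims))
f=load("top1");cv2.imwrite("pics/z1.png",cv2.resize(f["image"][160:295,245:405],(800,675*1),interpolation=cv2.INTER_CUBIC)[:600])
g=load("side1");cv2.imwrite("pics/z2.png",cv2.resize(g["image"][130:280,215:355],(560,600),interpolation=cv2.INTER_CUBIC))
E
```

```text
top (400, 400, 3) scale 2.962962962962963
side (400, 399, 3) scale 2.85
```

View pics/z1.png

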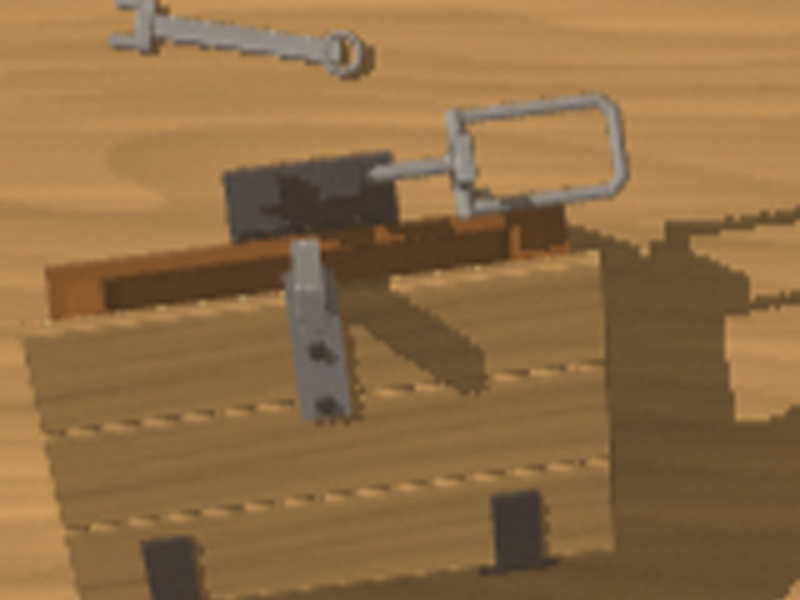

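View pics/z2.png

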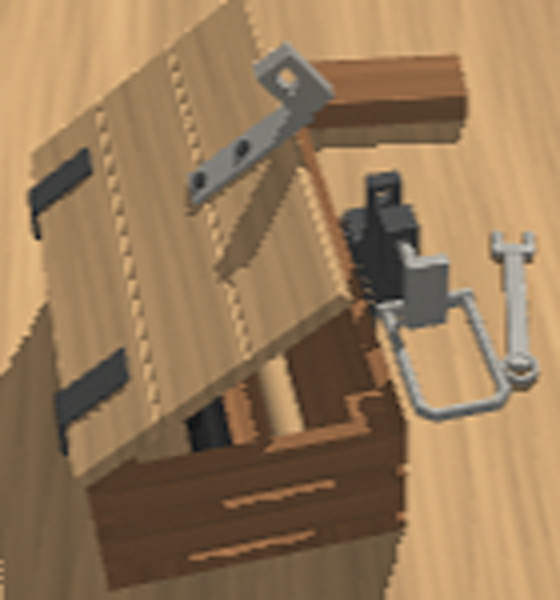

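The zooms show the ring bar's middle at top px (369,189) and side px (332,232). The ring's hinge end is at top px (335,192.5). The lid's front corners are at top px (250,226) and (365,211), and the dark lugs lie at top px about (291–325, 191–208). Next I'll cast rays.

```bash
python3 - <<'E'
from h import *
f=load("top1");g=load("side1")
T=lambda u,v:(245+u/5-.4,160+v/5-.4); S=lambda u,v:(215+u/4-.4,130+v/4-.4)
np.set_printoptions(precision=1,suppress=True)
print("bar tri",tri(f,T(619,145),g,S(468,407)),"onz",onz(f,T(619,145),165),onz(g,S(468,407),165))
a,b,c,d=[onz(f,T(*p),165) for p in((455,117),(468,208),(602,100),(616,190))]
print("legs",a,b,c,d,np.linalg.norm(a-b))
m=(a+b)/2;k=(c+d)/2; print("axis mid dirs",np.degrees(np.arctan2(*(k-m)[:2])),np.linalg.norm(k-m))
print("lid corner R tri",tri(f,T(600,255),g,S(347,297)),"L",tri(f,T(25,335),g,S(238,2)))
e1,e2=onz(f,T(600,255),210),onz(f,T(25,335),210);print("lid edge",e1,e2,np.linalg.norm(e1-e2),np.degrees(np.arctan2(*(e1-e2)[:2])))
# lid back right corner
print("backR",tri(f,T(614,548),g,S(80,485)),onz(f,T(614,548),130))
print("eye",tri(f,T(308,245),g,S(285,48)))
# head top (z=207): top face in top view, side
print("head top",onz(f,T(461,155),207),onz(g,S(427,260),207), tri(f,T(461,155),g,S(427,260)))
# lug block corners z=179
for p in((228,172),(390,155),(398,222),(235,240)): print("lug",onz(f,T(*p),179))
# crate right-bottom corners side
for p in((110,590),(403,528)): print("bottom",onz(g,S(*p),0))
w=eyes.grab_frame("wrist");print({k:v for k,v in w.items() if k!='image'})
E
```

```text
bar tri (array([ 606.7, -174.7,  166.9]), np.float64(5.181363310034813)) onz [ 604.3 -174.7  165. ] [ 609.6 -173.1  165. ]
legs [621.7 -71.  165. ] [564.2 -79.1 165. ] [ 632.8 -164.   165. ] [ 575.8 -172.7  165. ] 58.10931607667046
axis mid dirs 173.0787894092402 94.0066868861808
lid corner R tri (array([ 532.6, -151.1,  254.3]), np.float64(1.9088291861121647)) L (array([483.3, 186.5, 248.5]), np.float64(1.9500962753896718))
lid edge [ 533.2 -156.7  210. ] [484.2 192.  210. ] 352.1577215268313 172.00178803640094
backR (array([ 349.9, -175.5,  125. ]), np.float64(5.7842498395572335)) [ 347.5 -175.1  130. ]
eye (array([522.4,  20. , 322.3]), np.float64(24.259819131315858))
head top [594.2 -72.2 207. ] [595.2 -75.1 207. ] (array([595. , -72.4, 204.4]), np.float64(1.158187841940802))
lug [585.5  71.4 179. ]
lug [596.4 -29.5 179. ]
lug [554.6 -34.5 179. ]
lug [543.2  66.8 179. ]
bottom [ 356.7 -173.3    0. ]
bottom [ 571.8 -144.6    0. ]
{'fovy': 61.87367196451418, 'cx': 319.9423197229444, 'cy': 203.5490857097294, 'eye': array([173.9, 552.1, 383.1]), 'attitude': array([-13.6,  -0. ,  66.1])}
```

send_rows(targets="0 0 -0.04 0 0 -6 0; -0.03 -0.02 -0.08 0 0 -12 0; -0.06 -0.042 -0.105 0 0 -18 0; -0.10 -0.07 -0.105 0 0 -24 0; -0.133 -0.093 -0.105 0 0 -30 0; -0.166 -0.116 -0.105 0 0 -31.8 0; -0.2 -0.139 -0.105 0 0 -31.8 0; -0.233 -0.162 -0.105 0 0 -31.8 0; -0.266 -0.185 -0.105 0 0 -31.8 0; -0.3 -0.208 -0.105 0 0 -31.8 0; -0.333 -0.231 -0.105 0 0 -31.8 0; -0.36 -0.251 -0.105 0 0 -31.8 0", grip_force=40)

```text
time_s: 1.25
ee_pos: [459.7, 150.5, 319.1]
ee_rot: [180.0, 0.0, -172.2]
force: [0.2, 0.5, -0.6]
gripper_width: 14.0
gripper_force: 0.0
```

send_rows(targets="-0.02 -0.015 0 0 0 0 0; -0.03 -0.02 0 0 0 0 0; -0.03 -0.02 0 0 0 0 0")

```text
time_s: 1.5
ee_pos: [493.2, 135.7, 318.3]
ee_rot: [180.0, -0.0, -172.4]
force: [0.7, -0.3, -0.9]
gripper_width: 0.5
gripper_force: 0.0
```

send_rows(targets="0.01 -0.028 0.02 0 0 0 0; 0.01 -0.028 0.045 0 0 0 0; 0.01 -0.028 0.06 0 0 0 0; 0.01 -0.028 0.07 0 0 0 0; 0.01 -0.028 0.08 0 0 0 0; 0.01 -0.028 0.09 0 0 0 0; 0.01 -0.028 0.1 0 0 0 0; 0.01 -0.028 0.11 0 0 0 0; 0.01 -0.028 0.12 0 0 0 0; 0.01 -0.028 0.13 0 0 0 0")

```text
time_s: 2.33
ee_pos: [485.4, 107.7, 188.1]
ee_rot: [180.0, 0.0, -172.2]
force: [1.3, 0.9, 2.4]
gripper_width: 0.1
gripper_force: 0.8
```

send_rows(targets="0 0 0.01 0 0 0 0; 0 0 0.02 0 0 0 0; 0 0 0.03 0 0 0 0; 0 0 0.04 0 0 0 0; 0 0 0.047 0 0 0 0; 0 0 0.051 0 0 0 0; 0 0 0.053 0 0 0 0;0 0 0.054 0 0 0 0")

```text
time_s: 3.0
ee_pos: [484.9, 107.4, 134.5]
ee_rot: [-180.0, -0.1, -172.2]
force: [-1.6, 0.2, 1.6]
gripper_width: 0.6
gripper_force: 0.5
```

Push on until the force shows the stop.

send_rows(targets="0 0 0.001 0 0 0 0; 0 0 0.002 0 0 0 0; 0 0 0.003 0 0 0 0; 0 0 0.004 0 0 0 0;0 0 0.004 0 0 0 0")

```text
time_s: 3.42
ee_pos: [484.9, 107.4, 134.1]
ee_rot: [-180.0, 0.0, -172.2]
force: [-7.0, -3.0, 20.6]
gripper_width: 0.2
gripper_force: 10.1
```

send_rows(targets="0 0 -0.04 0 0 0 0; 0 0 -0.08 0 0 0 0; 0 0 -0.12 0 0 0 0; -0.02 -0.035 -0.14 0 0 0 0; -0.03 -0.07 -0.145 0 0 0 0; -0.04 -0.11 -0.145 0 0 0 0; -0.055 -0.145 -0.145 0 0 0 0; -0.07 -0.18 -0.145 0 0 0 0; -0.08 -0.21 -0.145 0 0 0 0; -0.082 -0.23 -0.145 0 0 0 0; -0.082 -0.23 -0.145 0 0 0 0; -0.082 -0.23 -0.145 0 0 0 0")

```text
time_s: 4.42
ee_pos: [597.7, -109.8, 275.5]
ee_rot: [179.9, -0.0, -172.3]
force: [-0.4, 0.6, 0.1]
gripper_width: 0.4
gripper_force: 0.0
```

```bash
python3 - <<'E'
from h import *
for n in("wrist","side","top"): save(eyes.grab_frame(n),n+"2")
w=load("wrist2");print({k:v for k,v in w.items() if k!='image'}); print(env.state()["ee_pos"])
g=load("side2")["image"][130:280,225:375]; t=load("top2")["image"][165:285,245:395]
a=np.hstack([cv2.resize(g,(400,400),interpolation=2),cv2.resize(t,(400,320),interpolation=2)[:320] if 0 else cv2.copyMakeBorder(cv2.resize(t,(400,320),interpolation=2),0,80,0,0,0)])
cv2.imwrite("pics/w2.png",w["image"]);cv2.imwrite("pics/st2.png",a)
E
```

```text
{'fovy': 61.87367196451418, 'cx': 319.9423197229444, 'cy': 203.5490857097294, 'eye': array([ 532.82324986, -118.94933769,  445.22399954]), 'attitude': array([-13.65310994,  -0.15881691,  97.78306066])}
[ 597.45240149 -107.97352264  276.19420102]
```

View pics/w2.png

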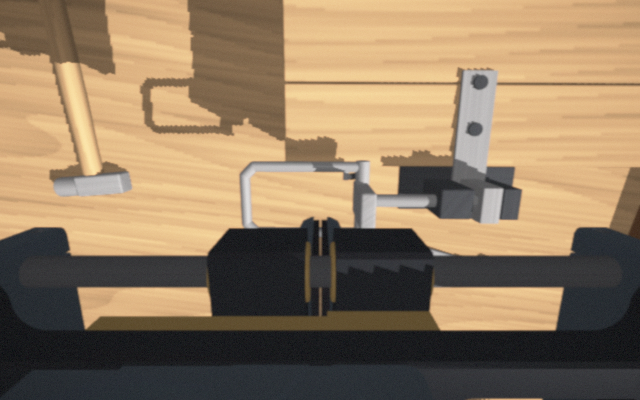

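View pics/st2.png

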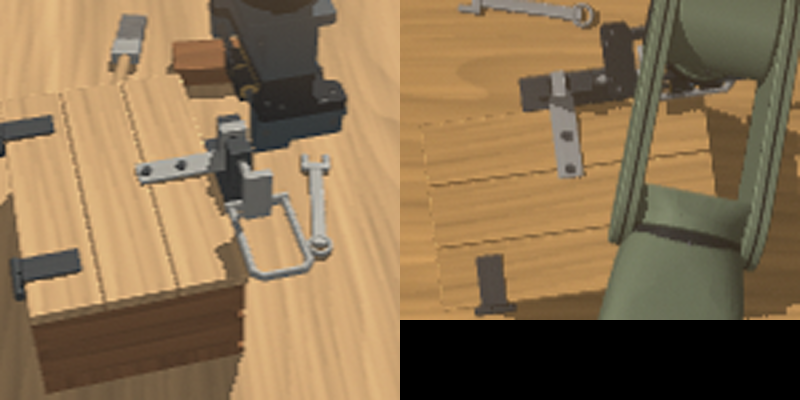

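The lid is shut, with the eye seated between the lugs at wrist px (490,203). The pin head's top is at about (365,165–230), the ring's near leg at row 166, and its bar at column 246. I'll measure from these.

```bash
python3 - <<'E'
from h import *
np.set_printoptions(precision=1,suppress=True)
w=load("wrist2");t=np.radians(7.7);xc=np.array([-np.cos(t),-np.sin(t)]);yc=np.array([np.sin(t),-np.cos(t)])
O=np.array([597.5,-109])
def rep(n,p,z):
    P=onz(w,p,z);d=P[:2]-O;print(n,P,"tool dx,dy",d@xc,-(d@yc))
rep("bar mid-ish",(246,196),165);rep("near leg",(305,166),165)
rep("head top outer back",(357,163),207);rep("head top inner",(375,178),207);rep("head top L edge",(358,180),207)
rep("eye top near-corner",(481,186),184);rep("eye top front R",(499,221),184);rep("eye top front L",(479,221),184)
rep("strap bolt1",(480,81),136);rep("strap bolt2",(475,128),136)
rep("lug top near +y end, back",(443,188),179);rep("lug top front",(441,217),179);rep("pin top",(405,201),170)
rep("lid right front corner?",(285,138),134);rep("lid right back",(284,0),134)
E
```

```text
bar mid-ish [ 602.1 -172.8  165. ] tool dx,dy 3.9826744048608242 -63.84012717843796
near leg [ 569.7 -125.8  165. ] tool dx,dy 29.850472527242687 -12.93359352402798
head top outer back [557.  -88.3 207. ] tool dx,dy 37.36853051840553 25.960163453178332
head top inner [565.9 -73.7 207. ] tool dx,dy 26.564163856185846 39.25226346335516
head top L edge [569.  -85.6 207. ] tool dx,dy 25.09205533435379 27.02265266999518
eye top near-corner [564.1  15.5 184. ] tool dx,dy 16.45877859038765 127.88851325826299
eye top front R [590.4  37.3 184. ] tool dx,dy -12.588214660124482 145.9767000228446
eye top front L [592.6  21.1 184. ] tool dx,dy -12.598376916331324 129.60934536660685
strap bolt1 [478.7  16.1 136. ] tool dx,dy 100.97818633960722 139.92399854663054
strap bolt2 [518.5  21.6 136. ] tool dx,dy 60.78873778427027 140.00728091518212
lug top near +y end, back [570.4 -12.1 179. ] tool dx,dy 13.841427456637048 99.62601588013635
lug top front [594.6  -8.3 179. ] tool dx,dy -10.651136152051262 100.13406117481954
pin top [587. -38. 170.] tool dx,dy 0.8537692356800038 71.77692850043721
lid right front corner? [ 550.7 -147.9  134. ] tool dx,dy 51.58179104475623 -32.31245514585199
lid right back [ 438.2 -161.3  134. ] tool dx,dy 164.86160292428755 -30.513029194384607
```

send_rows(targets="0.001 -0.012 0.03 0 0 0 0; 0.001 -0.012 0.06 0 0 0 0; 0.001 -0.012 0.085 0 0 0 0; 0.001 -0.012 0.092 0 0 0 0; 0.001 0 0.092 0 0 0 0; 0.001 0.01 0.092 0 0 0 0; 0.001 0.02 0.092 0 0 0 0; 0.001 0.03 0.092 0 0 0 0; 0.001 0.04 0.092 0 0 0 0; 0.001 0.05 0.092 0 0 0 0; 0.001 0.057 0.092 0 0 0 0; 0.001 0.062 0.092 0 0 0 0")

```text
time_s: 5.57
ee_pos: [589.2, -47.0, 185.2]
ee_rot: [-180.0, 0.2, -172.2]
force: [1.7, -3.9, 2.4]
gripper_width: 0.5
gripper_force: 2.2
```

send_rows(targets="0 0.002 0 0 0 0 0; 0 0.004 0 0 0 0 0; 0 0.006 0 0 0 0 0; 0 0.006 0 0 0 0 0")

```text
time_s: 5.9
ee_pos: [587.6, -41.8, 183.9]
ee_rot: [180.0, -0.0, -172.2]
force: [1.2, -3.4, 1.5]
gripper_width: 0.3
gripper_force: 1.5
```

send_rows(targets="0 0.001 0 0 0 0 0; 0 0.002 0 0 0 0 0; 0 0.003 0 0 0 0 0; 0 0.004 0 0 0 0 0; 0 0.005 0 0 0 0 0; 0 0.005 0 0 0 0 0")

```text
time_s: 6.4
ee_pos: [587.0, -37.5, 183.8]
ee_rot: [-179.9, -0.0, -172.2]
force: [2.4, -5.3, 2.3]
gripper_width: 0.3
gripper_force: 2.9
```

send_rows(targets="0 0.001 0 0 0 0 0; 0 0.002 0 0 0 0 0; 0 0.003 0 0 0 0 0; 0 0.003 0 0 0 0 0; 0 0.003 0 0 0 0 0")

```text
time_s: 6.82
ee_pos: [587.0, -37.4, 183.9]
ee_rot: [-179.6, 0.0, -172.2]
force: [2.1, -12.8, 1.5]
gripper_width: 0.6
gripper_force: 6.6
```

send_rows(targets="0 -0.02 0 0 0 0 0; 0 -0.03 -0.02 0 0 0 0; 0 -0.04 -0.06 0 0 0 0; 0 -0.06 -0.08 0 0 0 50; 0 -0.08 -0.08 0 0 0 100; 0 -0.08 -0.08 0 0 0 100; 0 -0.08 -0.08 0 0 0 100; 0 -0.08 -0.08 0 0 0 100; 0 -0.08 -0.08 0 0 0 100")

```text
time_s: 7.57
ee_pos: [596.6, -111.8, 262.7]
ee_rot: [179.9, -0.2, -172.1]
force: [0.1, -0.1, -0.0]
gripper_width: 37.2
gripper_force: 0.0
```

```bash
python3 - <<'E'
from h import *
for n in("wrist","side"): save(eyes.grab_frame(n),n+"3")
w=load("wrist3");print(w["eye"],w["attitude"]); print(env.state()["ee_pos"])
g=load("side3")["image"][140:260,280:360]
cv2.imwrite("pics/w3.png",np.hstack([cv2.resize(w["image"][60:310,120:520],(560,350),interpolation=2),cv2.resize(g,(233,350),interpolation=2)]))
E
```

```text
[ 532.09571824 -121.3367909   432.4967621 ] [-13.54476726  -0.22971077  97.95036951]
[ 596.95596703 -112.1039251   263.1575061 ]
```

View pics/w3.png

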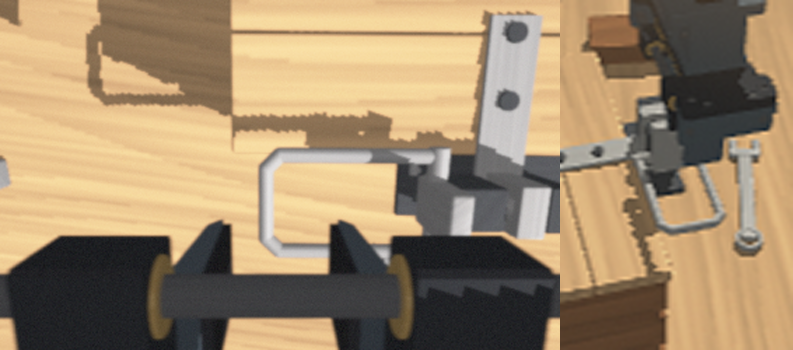

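The pin is home: its head sits against the near lug in the side view. The bar is at about wrist px (310,203), with its corners at (311,178) and (312,236).

```bash
python3 - <<'E'
from h import *
np.set_printoptions(precision=1,suppress=True)
w=load("wrist3");t=np.radians(7.8);xc=np.array([-np.cos(t),-np.sin(t)]);yc=np.array([np.sin(t),-np.cos(t)])
s=env.state();O=s["ee_pos"][:2];print(s["ee_pos"],s["gripper_width"])
def rep(n,p,z):
    P=onz(w,p,z);d=P[:2]-O;print(n,P,"tool dx,dy",d@xc,-(d@yc))
V=lambda u,v:(120+u/1.4-.3,60+v/1.4-.3)
rep("bar",V(267,200),165);rep("nearleg",V(350,155),165);rep("farleg",V(370,252),165)
rep("eyeL",V(511,235),184);rep("eyeR",V(544,235),184);rep("head outer top",V(430,185),207)
# bar edges by brightness at rows 195..210
im=load("wrist3")["image"].astype(int)
for r in(195,205): print(r,[(c,int(im[r,c].max()-im[r,c].min())) for c in range(298,326,2)])
E
```

```text
[ 597.  -112.1  263.2] 45.421518297820775
bar [ 596.  -119.3  165. ] tool dx,dy 1.9019380169600342 -6.955624525955411
nearleg [563.1 -75.4 165. ] tool dx,dy 28.604458672380186 40.91941411003359
farleg [619.5 -53.2 165. ] tool dx,dy -30.344825375198358 55.24770454141414
eyeL [592.7  18.1 184. ] tool dx,dy -13.425212070173137 129.5583478030759
eyeR [590.1  36.4 184. ] tool dx,dy -13.400332283394253 148.01472257059407
head outer top [567.4 -41.  207. ] tool dx,dy 19.624934341060513 74.46183985622781
195 [(298, 90), (300, 89), (302, 87), (304, 69), (306, 4), (308, 3), (310, 3), (312, 2), (314, 10), (316, 81), (318, 92), (320, 90), (322, 91), (324, 91)]
205 [(298, 89), (300, 87), (302, 87), (304, 70), (306, 5), (308, 3), (310, 4), (312, 3), (314, 10), (316, 78), (318, 88), (320, 86), (322, 84), (324, 86)]
```

send_rows(targets="0 -0.006 0.03 0 0 0 50; 0 -0.006 0.06 0 0 0 50; 0 -0.006 0.09 0 0 0 50; 0 -0.006 0.108 0 0 0 50; 0 -0.006 0.117 0 0 0 40; 0 -0.006 0.117 0 0 0 40; 0 -0.006 0.117 0 0 0 20; 0 -0.006 0.117 0 0 0 12; 0 -0.006 0.117 0 0 0 8; 0 -0.006 0.117 0 0 0 5; 0 -0.006 0.117 0 0 0 5; 0 -0.006 0.117 0 0 0 5", grip_force=10)

```text
time_s: 8.67
ee_pos: [599.0, -119.9, 148.0]
ee_rot: [-179.9, 0.1, -172.2]
force: [0.3, -2.8, 2.8]
gripper_width: 8.5
gripper_force: 10.0
```

send_rows(targets="0 0 -0.009 0 0 0 5; 0 0.0015 -0.0174 0 0 0 5; 0 0.0034 -0.026 0 0 0 5; 0 0.006 -0.034 0 0 0 5; 0 0.0134 -0.05 0 0 0 5; 0 0.0234 -0.064 0 0 0 5; 0 0.0234 -0.064 0 0 0 5")

```text
time_s: 9.25
ee_pos: [596.1, -96.4, 215.7]
ee_rot: [-179.8, 0.3, -172.1]
force: [-0.5, -7.4, 3.9]
gripper_width: 8.6
gripper_force: 10.0
```

send_rows(targets="0 0.0123 -0.0123 0 0 0 5; 0 0.0266 -0.0223 0 0 0 5; 0 0.0424 -0.0297 0 0 0 5; 0 0.0592 -0.0342 0 0 0 5; 0 0.0766 -0.0357 0 0 0 5; 0 0.094 -0.0342 0 0 0 5; 0 0.1108 -0.0297 0 0 0 5; 0 0.1266 -0.0223 0 0 0 5; 0 0.1266 -0.0223 0 0 0 5")

```text
time_s: 10.0
ee_pos: [578.2, 33.4, 233.0]
ee_rot: [179.7, 0.1, -172.1]
force: [3.4, 4.0, 2.4]
gripper_width: 8.7
gripper_force: 10.0
```

send_rows(targets="0 0.0143 0.01 0 0 0 5; 0 0.0266 0.0223 0 0 0 5; 0 0.0266 0.0223 0 0 0 5; 0 0.0266 0.0223 0 0 0 100; 0 0.0266 0.0223 0 0 0 100; 0 0.0266 0.0223 0 0 0 100; 0 0.0266 0.0223 0 0 0 100; 0 0.0266 0.0223 0 0 0 100; 0 0.0266 0.0223 0 0 0 100; 0 0.0266 0.0223 0 0 0 100; 0 0.0266 0.0223 0 0 0 100; 0 0.0266 0.0223 0 0 0 100")

```text
time_s: 11.0
ee_pos: [574.3, 55.5, 211.1]
ee_rot: [-180.0, 0.0, -172.2]
force: [-0.4, 0.2, -0.4]
gripper_width: 65.9
gripper_force: 0.0
```

send_rows(targets="0 0 -0.03 0 0 0 100; 0 0 -0.07 0 0 0 100; 0 0 -0.11 0 0 0 100; 0.04 0 -0.14 0 0 0 100; 0.08 0 -0.15 0 0 0 100; 0.08 0 -0.15 0 0 0 100")

```text
time_s: 11.5
ee_pos: [491.7, 44.3, 365.3]
ee_rot: [-180.0, 0.3, -172.2]
force: [0.2, -0.1, 0.3]
gripper_width: 91.1
gripper_force: 0.0
```

```bash
python3 - <<'E'
from h import *
for n in("wrist","side"): save(eyes.grab_frame(n),n+"4")
w=load("wrist4");print(w["eye"],w["attitude"]);s=env.state(); print(s["ee_pos"],s["force"],s["gripper_width"])
g=load("side4")["image"][140:260,270:360]
cv2.imwrite("pics/w4.png",np.hstack([cv2.resize(w["image"],(540,338),interpolation=2),cv2.resize(g,(253,338),interpolation=2)]))
E
```

```text
[425.83204209  35.20588843 534.68991088] [-1.39654336e+01 -6.50928566e-02  9.78820603e+01]
[494.06634923  44.67523418 362.74143578] [-0.04119786  1.2291274   0.4162759 ] 91.66791270037321
```

View pics/w4.png

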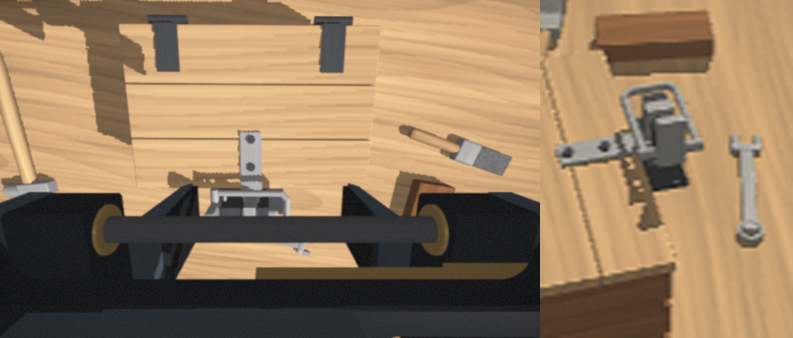

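The ring has flipped over, with its bar beyond the far lug, and the lid is shut. I'll move clear and check with the top camera that the bar is level and the pin home.

send_rows(targets="0.03 0.03 0 0 0 0 100; 0.05 0.07 0 0 0 0 100; 0.05 0.11 0 0 0 0 100; 0.05 0.15 0 0 0 0 100; 0.05 0.19 0 0 0 0 100; 0.05 0.23 0 0 0 0 100; 0.05 0.25 0 0 0 0 100; 0.05 0.25 0 0 0 0 100")

```text
time_s: 12.27
ee_pos: [411.6, 290.2, 358.5]
ee_rot: [180.0, -0.2, -171.9]
force: [0.6, -0.1, -0.2]
gripper_width: 91.4
gripper_force: 0.0
```

```bash
python3 - <<'E'
from h import *
for n in("top","side"): save(eyes.grab_frame(n),n+"5")
g=load("side5")["image"][150:220,290:350];t=load("top5")["image"][170:230,280:350]
cv2.imwrite("pics/w5.png",np.hstack([cv2.resize(g,(360,420),interpolation=2),cv2.resize(t,(420,360),interpolation=2) if 0 else cv2.copyMakeBorder(cv2.resize(t,(420,360),interpolation=2),0,60,0,0,0)]))
E
```

```text
(no output)
```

View pics/w5.png

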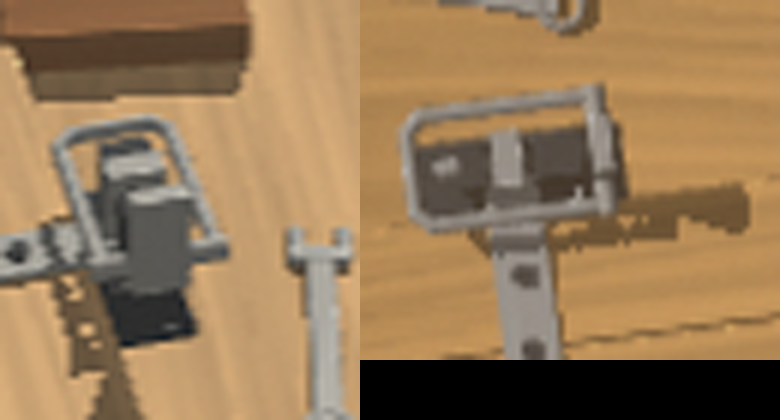

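```bash
python3 - <<'E'
from h import *
np.set_printoptions(precision=1,suppress=True)
f=load("top5");g=load("side5")
T=lambda u,v:(280+(u-360)/6-.4,170+v/6-.4);S=lambda u,v:(290+u/6-.4,150+v/6-.4)
t=np.radians(7.8);yc=np.array([np.sin(t),-np.cos(t)])
print("bar tri",tri(f,T(410,170),g,S(115,127)))
b=onz(f,T(410,170),165);e=onz(f,T(507,158),184);h=onz(f,T(607,160),207)
print(b,e,h,"bar-eye",(b-e)[:2]@yc,"head centre-eye (want 49)",(h-e)[:2]@yc,"bar-hinge want -100",(b-h)[:2]@yc)
for n,p in(("outer",T(615,150)),("inner",T(597,150))): print(n,(onz(f,p,207)-e)[:2]@yc)
E
```

```text
bar tri (array([576.2,  79.1, 164.3]), np.float64(4.0285173086735275))
[574.1  79.1 165. ] [579.3  28.  184. ] [576.8 -23.2 207. ] bar-eye -51.33226346688199 head centre-eye (want 49) 50.396901766486444 bar-hinge want -100 -101.72916523336843
outer 55.118296201396426
inner 46.04224576349104
```

The bar is 51.3 mm past the eye (51 expected) at a height of 164 mm (165 expected). The head's outer face is at 55 mm, so the pin is home. Everything fits, so I'm handing in.

```bash
python3 -c "
from workcell import env
print(env.job_done())"
```

```text
the job is handed in; nothing more can be done
None
```

The lid is shut, the pin is fully home and the ring has snapped over the pin's free end, all confirmed in the camera images; the job was handed in at about 12 s and no verdict came back.

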